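# Collect the finished test cartridges from the analyser's catch tray

## Task

The analyser has finished: move the two oblong test cartridges from its catch tray into the pale open tote on the bench. Lay both down flat on the tote's floor, without dropping them in from above, window side up and not one on top of the other. Leave the round cup standing where it is in the tray.

Things in the scene. Friction and masses are not known exactly. Their poses are not given: they have to be found in the camera images.
- cart_a_center (a point): centre (half-way up) of a finished test cartridge: rigid white oblong block, 36 mm along its x, 80 mm along its y, 26 mm tall (z up), 50 g, dark window, grey dot and foil patch on its upper face. Starts flat, window up, in the grey catch tray on the front of the white analyser. The two cartridges and the round cup stand in a row across the tray, in any order, about 105 mm apart.
- cart_b_center (a point): centre (half-way up) of a finished test cartridge: rigid white oblong block, 36 mm along its x, 80 mm along its y, 26 mm tall (z up), 50 g, dark window, grey dot and foil patch on its upper face. Starts flat, window up, in the grey catch tray on the front of the white analyser. Like the other cartridge; either may be moved first.
- tote_in (a point): centre of the inner floor (5 mm above the bench) of the pale open tote: loose, 0.5 kg, 200 mm along its x, 280 mm along its y outside, walls 5 mm thick, rim 65 mm above the bench; z up. It stands on the robot's right of the tray.
- cup_center (a point): centre (half-way up) of the round lidded control cup, 43 mm in diameter, 32 mm tall, standing upright in the tray (z up); it stays there. The tray: open-topped, 370 x 160 mm outside, 5 mm walls, floor 8 mm and wall tops 30 mm above the bench; the analyser's housing, 240 mm tall, rises along the tray's long left (+y) side, 80 mm from its middle line.

How it is judged:
At the end, for the whole second after the job is handed in: Both cartridges lie inside the tote on its floor (centre less than 22 mm above it, so not stacked), window up within 10 degrees of level and at rest; the tote stands level within 5 degrees; the round cup is upright within 20 mm of where it started (x of cart_a_center in the frame of tote_in between -0.095 and 0.095 m and y of cart_a_center in the frame of tote_in between -0.135 and 0.135 m and z of cart_a_center in the frame of tote_in between 0 and 0.022 m and angle between each of cart_a_center, cart_b_center, cup_center's own z axis and vertical below 0.18 rad and linear speed of each of cart_a, cart_b below 0.02 m/s and x of cart_b_center in the frame of tote_in between -0.095 and 0.095 m and y of cart_b_center in the frame of tote_in between -0.135 and 0.135 m and z of cart_b_center in the frame of tote_in between 0 and 0.022 m and angle between tote_in's own z axis and vertical below 0.1 rad and distance of cup_center from where it was at the start of the episode below 0.02 m); the robot touches nothing.
It fails at once if the round cup was moved more than 40 mm (distance of cup_center from where it was at the start of the episode above 0.04 m).
It fails at once if a cartridge was dropped from 40 mm or more, or thrown, in place of being laid down (linear speed of cart_a above 0.9 m/s and contact force between the fingers and cart_a below 0.05 N).
It fails at once if a cartridge was dropped from 40 mm or more, or thrown, in place of being laid down (linear speed of cart_b above 0.9 m/s and contact force between the fingers and cart_b below 0.05 N).
It also fails if it takes over 61 s, if anything falls off the work surface, if the arm or the gripper's body presses on something with over 40 N, if the wrist force passes 120 N, or if a joint passes its speed limit or range.

## Robot

A 6-joint arm with a two-finger parallel gripper is mounted at the origin on the work surface. World frame = base frame: x ahead of the robot, y to its left, z up, the work surface at z = 0. Lengths are in m, angles in rad, forces in N, time in s.
With the tool pointing down it reaches from about 0.225 to 0.875 m from the base axis. Payload 3.4 kg.
Tool frame: the origin (TCP) lies midway between the tips of the shut fingers; the grasp point (between the pads) lies 19 mm behind it (manip.tcp_to_grasp is the distance from the TCP to the grasp point, in m); x points along the fingers, y is the direction in which the jaws open and shut, and the axes are right-handed (so a half turn about x gives the same grasp; the last joint's range is limited). The gripper opens to 85 mm and grips with 20 to 120 N. Pads are 22 mm wide; open, the fingers measure 114 mm over their backs; the gripper's body (76 mm by 85 mm) begins 54 mm behind the grasp point. The pads swing forward as they close: fully open they stand 13 mm farther back than shut.
Start: joints at [1.111, 0.276, 1.505, -0, 1.361, -0.121], TCP at [0.191, 0.542, 0.231] pointing down, gripper open.
Joint ranges: [-2.89, 2.89], [-0.75, 2.08], [0.22, 2.7], [-1.18, 4.32], [0.11, 2.71], [-2.7, 2.7]. Speed limits (rad/s): [2.57, 2.57, 3.14, 3.14, 3.14, 3.14].

## Interface

Orientations are given as a unit quaternion [w, x, y, z].
In Python, from rig import readout, eyes, job, manip gives the robot as it stands. The module is installed in compiled form; this text tells all that it offers.
- The arm moves only by the tool carry_out, never from a script. Its argument "deltas" is one flat list of numbers, 7 for each row, row after row: the shift along the tool's x, y, z scaled (see below), then the turn, a rotation vector about the tool's x, y, z scaled (see below), then the opening, from -1 (shut) to 1 (fully open). In form: [dx, dy, dz, ax, ay, az, grip, dx, dy, dz, ax, ay, az, grip, ...]. A call has 1 to 10 rows; each row shifts and turns the commanded pose from where the row before left it, along the tool's axes as they then stand; what a row does not reach is not made up. The controller multiplies each number of a shift by 60 mm and each number of a turn by 4 degrees. A row lasts 1/8 s, in which the tool goes at most 62.5 mm and 10.7 degrees, less where a joint would pass 70% of its speed; a pose out of reach is approached as far as the arm can. A call with a number of a shift or a turn outside -1 to 1 is refused whole. A call with a gripper value outside its range is refused whole. The fingers move at their own pace and stop on an object; "newtons" is the grip in N (left out, the last holds). Time passes only in rows, so rows that do not move let the fingers close. It gives the time, the measured TCP pose, the force and the opening at its end, in the units of the state.
- readout.get_state(): the state, without advancing time (a new reading comes with each control period).
- eyes.get_image(name): name is "side" or "top" or "wrist"; returns a dict with "color" (384x512x3 uint8, red, green, blue), "z_map" (384x512 float32, m along the optical axis (not along the pixel's ray), 0 where there is no reading), "mtx" (3x3 intrinsics, pixels), "origin" and "orientation" of the camera in the world. Camera axes: x right, y down, z forward; pixel columns grow to the right and rows downward; lengths in m; the calibration is good to about 2 mm. A picture is of the moment at which its call begins.
- job.sign_off(): hands the job in, once; it reports no verdict.
The state is a dict: "clock": time; "qpos": joint angles; "qd": joint speeds; "effort": joint torques, N m; "position": TCP position; "ee_rot": TCP orientation; "contact_force": force on the tool from outside, world axes, zero at the start; "moment": the same for the moment, N m; "width": finger opening in m.
Only numpy, scipy, OpenCV 4.12 (cv2) and the standard library are available. Lean on these libraries where they do the work, as an engineer would, in place of code of your own. Each camera call takes 0.05 s, during which the arm holds its last target.

## Working session

There is one attempt and no reset: what is moved stays moved. The work goes in short steps, Python scripts to look and compute and a tool call to move; the robot and the scene stay as the last step left them, time stands still between calls to the robot, and variables do not carry over. Pictures are saved under pics/ and viewed, and the job is handed in when it is done.

Besides the shell and the picture viewer there is one more tool, called after "Call:" as name(argument=value, ...) on one line, values as JSON. carry_out: Moves the arm, as the interface text tells. Its arguments: {"type":"object","properties":{"deltas":{"type":"array"},"newtons":{"type":"number"}},"required":["deltas"]}

```bash
mkdir -p pics; python3 - <<'E'
from rig import readout, eyes, job, manip
import cv2,numpy as np
s=readout.get_state(); print({k:np.round(v,3) for k,v in s.items()})
print(manip.tcp_to_grasp)
for n in ["top","side","wrist"]:
    i=eyes.get_image(n); cv2.imwrite(f"pics/{n}0.png",i["color"][:,:,::-1])
    np.savez(f"{n}0.npz",**i); print(n,i["origin"],i["orientation"],i["mtx"].tolist())
E
```

```text
{'clock': np.float64(0.0), 'qpos': array([ 1.111,  0.277,  1.506, -0.   ,  1.361, -0.121]), 'qd': array([-0.   ,  0.001, -0.   , -0.001,  0.   ,  0.002]), 'effort': array([ 0.0000e+00, -4.1678e+01, -2.4581e+01, -0.0000e+00,  1.1000e-02,
        0.0000e+00]), 'position': array([0.191, 0.542, 0.23 ]), 'ee_rot': array([ 0.697,  0.119,  0.697, -0.12 ]), 'contact_force': array([ 0.516,  0.824, -0.153]), 'moment': array([-0.035,  0.048, -0.006]), 'width': np.float64(0.085)}
0.0187
top [0.38334952 0.0091136  0.85345871] [-0.05933572  0.70965026 -0.69780848  0.07706562] [[392.25883928030595, 0.0, 258.60888563235966], [0.0, 392.25883928030595, 193.93123153548666], [0.0, 0.0, 1.0]]
side [-0.11720478  0.21823608  0.62889869] [ 0.24419637 -0.52881535  0.73654123 -0.34384514] [[446.51431340495105, 0.0, 250.20753300459475], [0.0, 446.51431340495105, 185.92617489846654], [0.0, 0.0, 1.0]]
wrist [0.11957536 0.56659556 0.37304977] [0.12203943 0.80721563 0.57111771 0.08563793] [[294.4249362546536, 0.0, 249.2853168841992], [0.0, 294.4249362546536, 191.33158376045395], [0.0, 0.0, 1.0]]
```

View pics/top0.png

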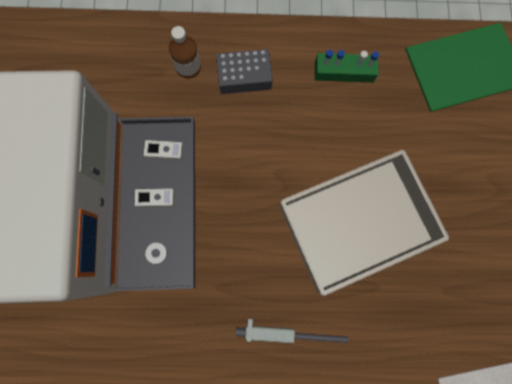

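View pics/side0.png

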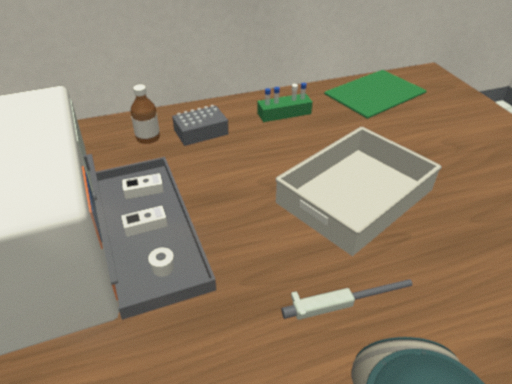

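View pics/wrist0.png

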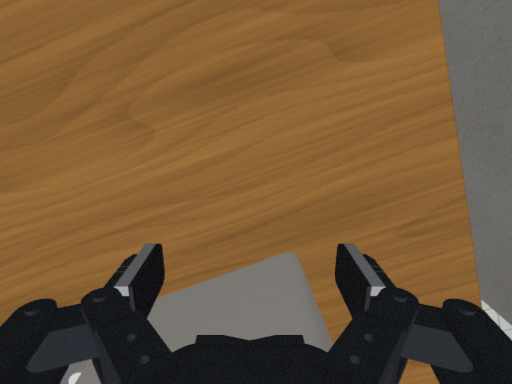

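```bash
cat > h.py <<'E'
import numpy as np,cv2
from scipy.spatial.transform import Rotation as R
def load(n): return dict(np.load(n))
def rot(i): return R.from_quat(i["orientation"],scalar_first=True).as_matrix()
def cast(i,px,z):
    px=np.atleast_2d(np.array(px,float)); d=np.c_[px,np.ones(len(px))]@np.linalg.inv(i["mtx"]).T@rot(i).T
    o=i["origin"]; return o+d*((z-o[2])/d[:,2])[:,None]
def cloud(i):
    z=i["z_map"]; v,u=np.indices(z.shape); p=np.stack([u,v,np.ones_like(u)],-1)@np.linalg.inv(i["mtx"]).T*z[...,None]
    return p@rot(i).T+i["origin"]
def objs(i,zt=0.034):
    P=cloud(i); c=i["color"].astype(int)
    return P
E
python3 - <<'E'
from h import *
i=load("top0.npz"); P=cloud(i)
for u,v in [(163,149),(154,197),(156,253),(158,220),(118,204),(40,180),(98,130),(360,220),(250,200),(75,180)]: print(u,v,P[v,u].round(3))
g=cv2.cvtColor(i["color"],cv2.COLOR_RGB2GRAY)
# cartridges
for name,(u0,v0,u1,v1) in dict(A=(135,130,190,168),B=(128,180,182,215),cup=(140,236,175,272)).items():
    z=P[v0:v1,u0:u1,2]
    for lab,m in (("z",(z>0.022)),("white",(g[v0:v1,u0:u1]>120))):
        m=m.astype(np.uint8); n,l,st,_=cv2.connectedComponentsWithStats(m); k=1+st[1:,4].argmax()
        cs,_=cv2.findContours((l==k).astype(np.uint8),0,2); c=cs[0].reshape(-1,2)+[u0,v0]
        zt=0.034 if name!="cup" else 0.040
        w=cast(i,c,zt)[:,:2]; print(name,lab,zt,np.median(z[l==k]).round(4),[np.round(q,4) for q in cv2.minAreaRect((w*1000).astype(np.float32))])
# tote
m=((P[...,2]>0.05)&(P[...,2]<0.08)).astype(np.uint8); m[:, :270]=0; m[:140]=0;m[300:]=0
ys,xs=np.nonzero(m); w=cast(i,np.c_[xs,ys],0.065)[:,:2]; print("tote",cv2.minAreaRect((w*1000).astype(np.float32)), np.median(P[m>0][:,2]))
print(cv2.boxPoints(cv2.minAreaRect((w*1000).astype(np.float32))))
# analyser extents
m=P[...,2]>0.15; Q=P[m]; print(Q.min(0),Q.max(0))
# tray corners
print(cast(i,[(121,119),(194,119),(194,289),(116,290)],0.03).round(3))
E
```

```text
163 149 [0.638 0.197 0.037]
154 197 [0.533 0.21  0.036]
156 253 [0.416 0.196 0.044]
158 220 [0.487 0.204 0.01 ]
118 204 [0.519 0.289 0.02 ]
40 180 [0.519 0.34  0.24 ]
98 130 [0.636 0.293 0.152]
360 220 [ 0.495 -0.234  0.007]
250 200 [0.536 0.008 0.001]
75 180 [0.522 0.289 0.233]
A z 0.034 0.0355 [array([638.6529, 198.5027]), array([81.9454, 39.5308]), np.float64(87.4183)]
A white 0.034 0.0354 [array([639.5555, 199.3851]), array([79.9183, 36.993 ]), np.float64(87.7977)]
B z 0.034 0.0353 [array([533.0226, 211.2385]), array([38.388 , 81.4237]), np.float64(3.2014)]
B white 0.034 0.0353 [array([533.093 , 211.5426]), array([37.132 , 77.8206]), np.float64(3.2291)]
cup z 0.04 0.0417 [array([416.9947, 198.3679]), array([41.0858, 41.8941]), np.float64(47.177)]
cup white 0.04 0.0415 [array([416.8985, 199.3931]), array([42.8182, 40.5153]), np.float64(3.4226)]
tote ((489.77935791015625, -224.88446044921875), (206.478271484375, 288.1452331542969), 23.86505889892578) 0.06626601682079769
[[ 337.07764  -134.89883 ]
 [ 453.65656  -398.40787 ]
 [ 642.4811   -314.8701  ]
 [ 525.90216   -51.361053]]
[0.33142313 0.0091136  0.15000517] [0.71148423 0.42934288 0.85345871]
[[0.707 0.295 0.03 ]
 [0.711 0.135 0.03 ]
 [0.345 0.118 0.03 ]
 [0.341 0.275 0.03 ]]
```

```bash
cat >> h.py <<'E'
def go(pos,yaw,tilt):
    """delta to target. yaw: jaw(tool y) direction from world x, tilt: lean"""
    from rig import readout
    s=readout.get_state(); T=R.from_quat(s["ee_rot"],scalar_first=True)
    d=T.inv().apply(np.array(pos)-s["position"])/0.06
    # tool x down, tool y = jaw at yaw
    s0=T.as_matrix(); sg=np.sign(s0[:,1]@[np.cos(yaw),np.sin(yaw),0])
    y=sg*np.array([np.cos(yaw),np.sin(yaw),0]); l=sg*0
    x=np.array([0,0,-1.]); z=np.cross(x,y)
    D=R.from_matrix(np.c_[x,y,z]); D=R.from_rotvec(np.radians(tilt)*np.array([np.cos(yaw),np.sin(yaw),0]))*D
    r=np.degrees((T.inv()*D).as_rotvec())/4
    print("t",round(float(s["clock"]),2),"pos",s["position"].round(4),"w",round(float(s["width"]),4),"F",s["contact_force"].round(1),"q",s["qpos"].round(2))
    print("shift units",d.round(2),"turn units",r.round(2)); print(s0.round(3))
E
python3 - <<'E'
from h import *
go([.533,.203,.33],np.radians(3.2),12)
E
```

```text
t 0.15 pos [0.1909 0.542  0.2306] w 0.0857 F [-0.7 -0.6 -0.3] q [ 1.11  0.28  1.51  0.    1.36 -0.12]
shift units [-1.65 -3.44  7.25] turn units [16.78  2.66  1.78]
[[-0.001  0.332  0.943]
 [-0.001  0.943 -0.332]
 [-1.    -0.001 -0.   ]]
```

Call:
carry_out(deltas=[-0.85,0,0,0,0,0,0.4,-0.8,0,0,0,0,0,0.4,0,-0.43,0.9,0,0,0,0.4,0,-0.43,0.9,0,0,0,0.4,0,-0.43,0.9,0,0,0,0.4,0,-0.43,0.9,0,0,0,0.4,0,-0.43,0.9,0,0,0,0.4,0,-0.43,0.9,0,0,0,0.4,0,-0.43,0.9,0,0,0,0.4,0,-0.43,0.9,0,0,0,0.4])

```text
clock: 1.4
position: [0.531, 0.2026, 0.3301]
ee_rot: [0.697, 0.119, 0.697, -0.119]
contact_force: [1.0, 0.7, -0.4]
width: 0.0594
```

Call:
carry_out(deltas=[0,0,0,1,0,0,0.4,0,0,0,1,0,0,0.4,0,0,0,1,0,0,0.4,0,0,0,1,0,0,0.4,0,0,0,1,0,0,0.4,0,0,0,1,0,0,0.4,0,0,0,1,0,0,0.4,0,0,0,1,0,0,0.4,0,0,0,1,0,0,0.4,0,0,0,1,0,0,0.4])

```text
clock: 2.65
position: [0.5298, 0.204, 0.3299]
ee_rot: [0.614, 0.351, 0.614, -0.351]
contact_force: [0.2, -1.5, 0.2]
width: 0.0597
```

```bash
python3 - <<'E'
from h import *
go([.533,.203,.20],np.radians(3.2),12)
E
```

```text
t 2.65 pos [0.5298 0.204  0.3299] w 0.0597 F [ 0.2 -1.5  0.2] q [ 0.25  0.23  1.33  0.    1.58 -0.29]
shift units [2.16 0.04 0.04] turn units [6.79 2.94 0.73]
[[-0.001  0.862  0.507]
 [-0.     0.507 -0.862]
 [-1.    -0.001 -0.   ]]
```

Call:
carry_out(deltas=[0,0,0,0.97,0.42,0.1,0.4,0,0,0,0.97,0.42,0.1,0.4,0,0,0,0.97,0.42,0.1,0.4,0,0,0,0.97,0.42,0.1,0.4,0,0,0,0.97,0.42,0.1,0.4,0,0,0,0.97,0.42,0.1,0.4,0,0,0,0.97,0.42,0.1,0.4,0,0,0,0,0,0,0.4])

```text
clock: 3.65
position: [0.5297, 0.2036, 0.3299]
ee_rot: [0.457, 0.533, 0.565, -0.433]
contact_force: [-0.5, -0.3, -0.8]
width: 0.0596
```

```bash
python3 - <<'E'
from h import *
from rig import eyes
go([.533,.203,.09],np.radians(3.2),12)
i=eyes.get_image("wrist"); cv2.imwrite("pics/w1.png",i["color"][:,:,::-1])
i=eyes.get_image("side"); cv2.imwrite("pics/s1.png",i["color"][:,:,::-1])
E
```

```text
t 3.65 pos [0.5297 0.2036 0.3299] w 0.0596 F [-0.5 -0.3 -0.8] q [0.11 0.2  1.39 0.21 1.55 0.05]
shift units [3.91 0.06 0.84] turn units [0.03 0.01 0.03]
[[-0.014  0.998  0.056]
 [ 0.207  0.058 -0.977]
 [-0.978 -0.002 -0.207]]
```

View pics/w1.png

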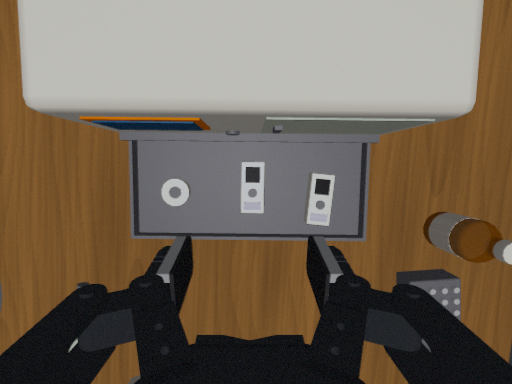

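View pics/s1.png

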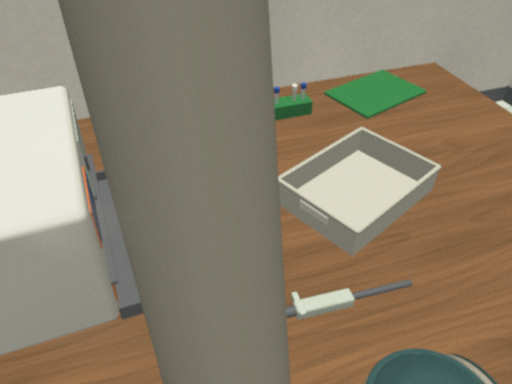

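```bash
python3 - <<'E'
from h import *
from rig import eyes
i=eyes.get_image("wrist"); g=cv2.cvtColor(i["color"],cv2.COLOR_RGB2GRAY)
for n,(u0,v0,u1,v1) in dict(A=(300,168,340,232),B=(235,155,270,220)).items():
    m=(g[v0:v1,u0:u1]>115).astype(np.uint8)
    ys,xs=np.nonzero(m); w=cast(i,np.c_[xs+u0,ys+v0],.034)[:,:2]
    print(n,cv2.minAreaRect((w*1000).astype(np.float32)))
print("cam",i["origin"])
E
```

```text
A ((638.3114624023438, 200.54217529296875), (80.79334259033203, 36.803794860839844), 87.70457458496094)
B ((532.7836303710938, 213.87588500976562), (52.34517288208008, 97.24894714355469), 3.0925023555755615)
cam [0.52720668 0.24765425 0.4852058 ]
```

Call:
carry_out(deltas=[1,0,0.2,0,0,0,0.4,1,0.02,0.2,0,0,0,0.4,1,0.02,0.2,0,0,0,0.4,0.9,0.02,0.18,0,0,0,0.4,0,0,0,0,0,0,0.4,0,0,0,0,0,0,0.4])

```text
clock: 4.55
position: [0.5348, 0.2076, 0.0935]
ee_rot: [0.458, 0.534, 0.565, -0.431]
contact_force: [1.2, -0.6, 0.2]
width: 0.0598
```

```bash
python3 - <<'E'
from h import *
from rig import eyes
go([.5335,.208,.013],np.radians(3.2),12)
i=eyes.get_image("wrist"); cv2.imwrite("pics/w2.png",i["color"][:,:,::-1])
E
```

```text
t 4.55 pos [0.5348 0.2076 0.0935] w 0.0598 F [ 1.2 -0.6  0.2] q [ 0.11  0.37  1.76  0.25  1.01 -0.08]
shift units [ 1.31 -0.02  0.27] turn units [ 0.04 -0.   -0.02]
[[-0.01   0.998  0.058]
 [ 0.208  0.058 -0.976]
 [-0.978  0.002 -0.208]]
```

View pics/w2.png

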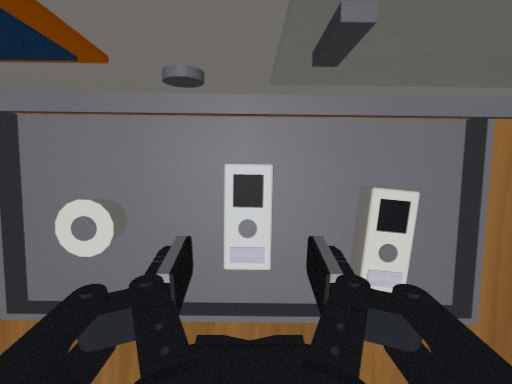

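```bash
python3 - <<'E'
from h import *
i=load("top0.npz"); P=cloud(i)
for r in (172,202,180,150):print([tuple(P[r,u].round(3)) for u in range(84,124,4)])
E
```

```text
[(np.float64(0.542), np.float64(0.287), np.float64(0.207)), (np.float64(0.546), np.float64(0.288), np.float64(0.19)), (np.float64(0.551), np.float64(0.288), np.float64(0.172)), (np.float64(0.553), np.float64(0.284), np.float64(0.165)), (np.float64(0.56), np.float64(0.289), np.float64(0.135)), (np.float64(0.565), np.float64(0.289), np.float64(0.115)), (np.float64(0.572), np.float64(0.291), np.float64(0.089)), (np.float64(0.573), np.float64(0.285), np.float64(0.084)), (np.float64(0.582), np.float64(0.289), np.float64(0.049)), (np.float64(0.594), np.float64(0.297), np.float64(0.001))]
[(np.float64(0.493), np.float64(0.288), np.float64(0.193)), (np.float64(0.496), np.float64(0.288), np.float64(0.176)), (np.float64(0.498), np.float64(0.287), np.float64(0.163)), (np.float64(0.502), np.float64(0.288), np.float64(0.142)), (np.float64(0.503), np.float64(0.282), np.float64(0.138)), (np.float64(0.509), np.float64(0.288), np.float64(0.103)), (np.float64(0.512), np.float64(0.287), np.float64(0.085)), (np.float64(0.512), np.float64(0.279), np.float64(0.087)), (np.float64(0.519), np.float64(0.286),
[... 550 characters left out ...]
p.float64(0.565), np.float64(0.288), np.float64(0.047)), (np.float64(0.576), np.float64(0.296), np.float64(-0.001))]
[(np.float64(0.579), np.float64(0.29), np.float64(0.21)), (np.float64(0.584), np.float64(0.29), np.float64(0.193)), (np.float64(0.589), np.float64(0.29), np.float64(0.178)), (np.float64(0.595), np.float64(0.29), np.float64(0.16)), (np.float64(0.601), np.float64(0.29), np.float64(0.142)), (np.float64(0.608), np.float64(0.292), np.float64(0.117)), (np.float64(0.616), np.float64(0.293), np.float64(0.094)), (np.float64(0.619), np.float64(0.288), np.float64(0.085)), (np.float64(0.629), np.float64(0.292), np.float64(0.053)), (np.float64(0.638), np.float64(0.294), np.float64(0.023))]
```

Call:
carry_out(deltas=[0.5,0,0.1,0,0,0,0.4,0.5,0,0.1,0,0,0,0.4,0.3,-0.02,0.07,0,0,0,0.4,0,0,0,0,0,0,0.4], newtons=35)

```text
clock: 5.1
position: [0.5329, 0.2076, 0.0133]
ee_rot: [0.458, 0.533, 0.565, -0.432]
contact_force: [0.2, -0.1, -0.5]
width: 0.0601
```

Call:
carry_out(deltas=[0,0,0,0,0,0,-1,0,0,0,0,0,0,-1,0,0,0,0,0,0,-1,0,0,0,0,0,0,-1,0,0,0,0,0,0,-1], newtons=35)

```text
clock: 5.72
position: [0.5339, 0.2077, 0.0143]
ee_rot: [0.459, 0.534, 0.564, -0.431]
contact_force: [0.9, -0.6, 6.9]
width: 0.0356
```

```bash
python3 - <<'E'
from h import *
from rig import eyes
go([.5335,.208,.113],np.radians(3.2),12)
i=eyes.get_image("wrist"); cv2.imwrite("pics/w3.png",i["color"][:,:,::-1])
E
```

```text
t 5.72 pos [0.5339 0.2077 0.0143] w 0.0356 F [ 0.9 -0.6  6.9] q [ 0.11  0.46  1.86  0.29  0.83 -0.14]
shift units [-1.61 -0.   -0.35] turn units [ 0.04 -0.   -0.05]
[[-0.008  0.998  0.057]
 [ 0.208  0.058 -0.976]
 [-0.978  0.004 -0.208]]
```

View pics/w3.png

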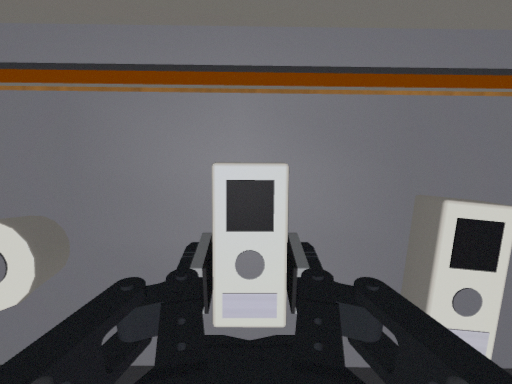

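Call:
carry_out(deltas=[-0.4,0,-0.09,0,0,0,-1,-0.8,0,-0.17,0,0,0,-1,-0.8,0,-0.17,0,0,0,-1,-0.5,0,-0.1,0,0,0,-1,0,0,0,0,0,0,-1])

```text
clock: 6.4
position: [0.534, 0.2076, 0.1689]
ee_rot: [0.46, 0.535, 0.564, -0.43]
contact_force: [-0.5, -0.2, -0.3]
width: 0.0353
```

```bash
python3 - <<'E'
from h import *
from rig import eyes
t=np.radians(23.9); C=np.array([.4895,-.225])
ty=np.array([-np.sin(t),np.cos(t)])
for s in(1,-1): print("place centre",C+s*.057*ty)
go([.5335,.0,.17],np.radians(23.9),12)
i=eyes.get_image("side"); cv2.imwrite("pics/s4.png",i["color"][:,:,::-1])
i=eyes.get_image("wrist"); cv2.imwrite("pics/w4.png",i["color"][:,:,::-1]); np.savez("w4.npz",**i)
E
```

```text
place centre [ 0.46640693 -0.17288752]
place centre [ 0.51259307 -0.27711248]
t 6.4 pos [0.534  0.2076 0.1689] w 0.0353 F [-0.5 -0.2 -0.3] q [ 0.11  0.29  1.67  0.23  1.17 -0.03]
shift units [-0.74 -0.21  3.37] turn units [-5.01  0.02 -1.16]
[[-0.006  0.998  0.058]
 [ 0.208  0.058 -0.976]
 [-0.978  0.007 -0.208]]
```

View pics/w4.png

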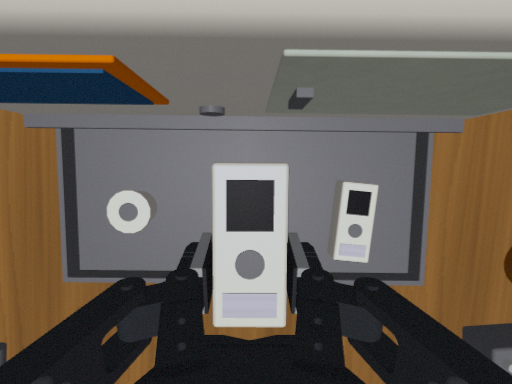

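```bash
python3 - <<'E'
from h import *
go([.514,-.281,.17],np.radians(23.9),12)
E
```

```text
t 6.5 pos [0.5315 0.2072 0.1651] w 0.0351 F [-0.6 -0.1 -1.9] q [ 0.11  0.29  1.67  0.23  1.17 -0.03]
shift units [-1.76 -0.77  7.91] turn units [-5.03  0.01 -1.05]
[[-0.013  0.998  0.057]
 [ 0.207  0.058 -0.977]
 [-0.978 -0.001 -0.207]]
```

Call:
carry_out(deltas=[-0.19,-0.09,0.88,0,0,0,-1,-0.19,-0.09,0.88,0,0,0,-1,-0.19,-0.09,0.88,0,0,0,-1,-0.19,-0.09,0.88,0,0,0,-1,-0.19,-0.09,0.88,0,0,0,-1,-0.19,-0.09,0.88,0,0,0,-1,-0.19,-0.09,0.88,0,0,0,-1,-0.19,-0.09,0.88,0,0,0,-1,-0.19,-0.09,0.88,0,0,0,-1])

```text
clock: 7.62
position: [0.5107, -0.2819, 0.165]
ee_rot: [0.456, 0.533, 0.567, -0.432]
contact_force: [1.3, 0.0, -0.7]
width: 0.0355
```

Call:
carry_out(deltas=[0,0,0,-0.84,0,-0.18,-1,0,0,0,-0.84,0,-0.18,-1,0,0,0,-0.84,0,-0.18,-1,0,0,0,-0.84,0,-0.18,-1,0,0,0,-0.84,0,-0.18,-1,0,0,0,-0.84,0,-0.18,-1,0,0,0,0,0,0,-1,0,0,0,0,0,0,-1])

```text
clock: 8.62
position: [0.5113, -0.2805, 0.166]
ee_rot: [0.526, 0.423, 0.652, -0.344]
contact_force: [-0.2, -0.3, 0.0]
width: 0.0354
```

```bash
python3 - <<'E'
from h import *
from rig import eyes
i=eyes.get_image("top"); cv2.imwrite("pics/t5.png",i["color"][:,:,::-1]); np.savez("t5.npz",**i)
go([.514,-.281,.17],np.radians(23.9),12)
i=eyes.get_image("wrist"); cv2.imwrite("pics/w5.png",i["color"][:,:,::-1]); np.savez("w5.npz",**i)
go([.514,-.281,.07],np.radians(23.9),12)
E
```

```text
t 8.68 pos [ 0.5114 -0.2806  0.1663] w 0.0356 F [-0.3  0.5 -1.3] q [-0.68  0.43  1.46  0.09  1.45 -1.12]
shift units [-0.07  0.04  0.01] turn units [-0.   -0.02  0.03]
[[-0.087  0.914  0.396]
 [ 0.19   0.405 -0.894]
 [-0.978 -0.002 -0.209]]
t 8.72 pos [ 0.5115 -0.2807  0.1666] w 0.0356 F [ 0.1  0.2 -0.6] q [-0.68  0.43  1.46  0.09  1.45 -1.12]
shift units [1.57 0.04 0.36] turn units [-0.   -0.02  0.03]
[[-0.087  0.914  0.396]
 [ 0.19   0.405 -0.894]
 [-0.978 -0.002 -0.209]]
```

View pics/w5.png

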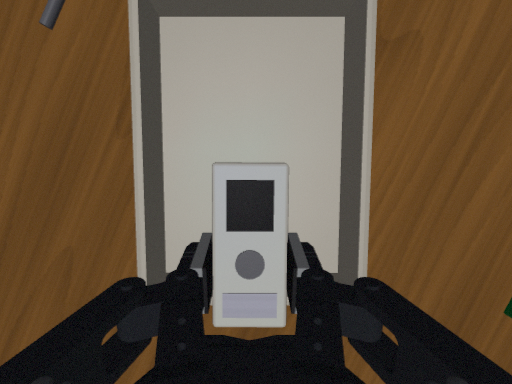

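View pics/t5.png

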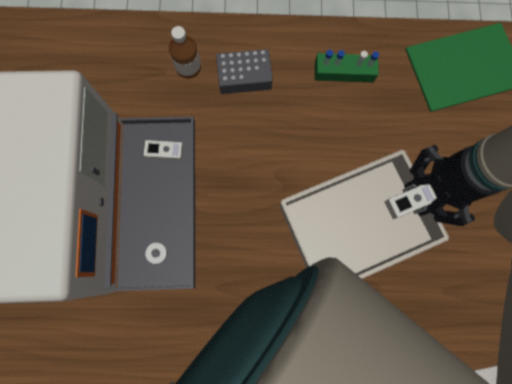

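```bash
python3 - <<'E'
from h import *
i=load("t5.npz");P=cloud(i);p=P[202,407];print(p.round(3)); 
c=cast(i,[(412,201)],.19)[0]; print(c)
t=np.radians(23.9); d=c[:2]-[.4895,-.225]; print("tote frame",d@[np.cos(t),np.sin(t)],d@[-np.sin(t),np.cos(t)])
E
```

```text
[ 0.504 -0.265  0.189]
[ 0.50599476 -0.27322311  0.19      ]
tote frame -0.004456787235718729 -0.05077087936473029
```

Call:
carry_out(deltas=[0.7,0.02,0.15,0,0,0,-1,0.7,0,0.15,0,0,0,-1,0.5,0,0.11,0,0,0,-1,0.3,0,0.06,0,0,0,-1,0,0,0,0,0,0,-1,0,0,0,0,0,0,-1])

```text
clock: 9.48
position: [0.5132, -0.281, 0.0329]
ee_rot: [0.528, 0.423, 0.651, -0.344]
contact_force: [-0.4, -0.7, -0.1]
width: 0.0351
```

```bash
python3 - <<'E'
from h import *
go([.514,-.281,.0115],np.radians(23.9),12)
E
```

```text
t 9.47 pos [ 0.5132 -0.281   0.0329] w 0.0351 F [-0.4 -0.7 -0.1] q [-0.68  0.55  1.62  0.1   1.17 -1.15]
shift units [0.35 0.01 0.08] turn units [0.01 0.02 0.01]
[[-0.085  0.914  0.397]
 [ 0.189  0.406 -0.894]
 [-0.978 -0.001 -0.207]]
```

Call:
carry_out(deltas=[0.15,0,0.03,0,0,0,-1,0.12,0,0.03,0,0,0,-1,0.06,0,0.01,0,0,0,-1,0,0,0,0,0,0,-1])

```text
clock: 9.98
position: [0.5127, -0.2805, 0.0118]
ee_rot: [0.527, 0.423, 0.652, -0.343]
contact_force: [-0.2, 0.6, -1.1]
width: 0.0351
```

Call:
carry_out(deltas=[0.025,0,0.005,0,0,0,-1,0,0,0,0,0,0,-1])

```text
clock: 10.22
position: [0.5129, -0.2806, 0.0114]
ee_rot: [0.528, 0.423, 0.652, -0.343]
contact_force: [-0.9, -0.9, 5.4]
width: 0.0355
```

Contact (5 N). Release and look.

Call:
carry_out(deltas=[0,0,0,0,0,0,0.4,0,0,0,0,0,0,0.4,0,0,0,0,0,0,0.4,0,0,0,0,0,0,0.4])

```text
clock: 10.72
position: [0.5127, -0.2805, 0.0102]
ee_rot: [0.527, 0.423, 0.652, -0.343]
contact_force: [0.1, 0.1, -1.0]
width: 0.0599
```

Call:
carry_out(deltas=[-0.5,0,-0.1,0,0,0,0.4,-0.8,0,-0.17,0,0,0,0.4,-0.9,0,-0.19,0,0,0,0.4,-0.9,0,-0.19,0,0,0,0.4,0,0,0,0,0,0,0.4])

```text
clock: 11.35
position: [0.5154, -0.2825, 0.2054]
ee_rot: [0.531, 0.423, 0.649, -0.344]
contact_force: [0.3, -0.9, -0.4]
width: 0.06
```

```bash
python3 - <<'E'
from h import *
from rig import eyes
i=eyes.get_image("wrist"); cv2.imwrite("pics/w6.png",i["color"][:,:,::-1]); np.savez("w6.npz",**i)
go([.639,.193,.19],np.radians(-2.4),12)
E
```

```text
t 11.4 pos [ 0.5141 -0.2816  0.2026] w 0.0598 F [-0.   0.5  0.2] q [-0.68  0.4   1.4   0.09  1.52 -1.11]
shift units [ 1.51  5.11 -6.21] turn units [6.45 0.06 1.34]
[[-0.082  0.914  0.398]
 [ 0.186  0.406 -0.895]
 [-0.979  0.001 -0.203]]
```

View pics/w6.png

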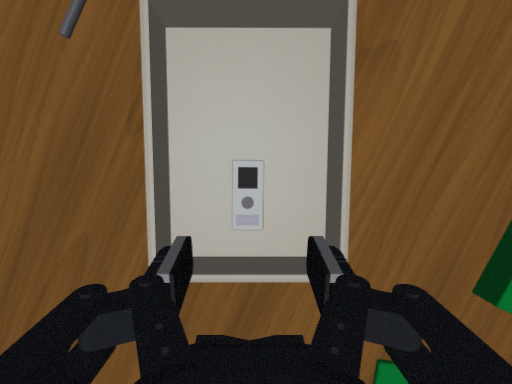

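Call:
carry_out(deltas=[0.17,0.57,-0.69,0,0,0,0.4,0.17,0.57,-0.69,0,0,0,0.4,0.17,0.57,-0.69,0,0,0,0.4,0.17,0.57,-0.69,0,0,0,0.4,0.17,0.57,-0.69,0,0,0,0.4,0.17,0.57,-0.69,0,0,0,0.4,0.17,0.57,-0.69,0,0,0,0.4,0.17,0.57,-0.69,0,0,0,0.4,0.17,0.57,-0.69,0,0,0,0.4])

```text
clock: 12.52
position: [0.638, 0.1961, 0.1852]
ee_rot: [0.526, 0.422, 0.653, -0.344]
contact_force: [-0.4, -0.0, 0.4]
width: 0.0599
```

Call:
carry_out(deltas=[0,0,0,0.92,0.01,0.19,0.4,0,0,0,0.92,0.01,0.19,0.4,0,0,0,0.92,0.01,0.19,0.4,0,0,0,0.92,0.01,0.19,0.4,0,0,0,0.92,0.01,0.19,0.4,0,0,0,0.92,0.01,0.19,0.4,0,0,0,0.92,0.01,0.19,0.4,0,0,0,0,0,0,0.4,0,0,0,0,0,0,0.4])

```text
clock: 13.65
position: [0.6383, 0.1945, 0.1865]
ee_rot: [0.433, 0.56, 0.541, -0.455]
contact_force: [-0.2, 0.4, 0.7]
width: 0.0598
```

```bash
python3 - <<'E'
from h import *
from rig import eyes
i=eyes.get_image("wrist"); cv2.imwrite("pics/w7.png",i["color"][:,:,::-1]); np.savez("w7.npz",**i)
go([.639,.196,.09],np.radians(-2.4),12)
E
```

```text
t 13.7 pos [0.6385 0.1945 0.1868] w 0.0597 F [0.4 0.  0.8] q [0.07 0.42 1.42 0.22 1.29 0.06]
shift units [1.58 0.02 0.32] turn units [ 0.   -0.05  0.09]
[[ 0.002  0.999 -0.041]
 [ 0.211 -0.04  -0.977]
 [-0.977 -0.006 -0.211]]
```

View pics/w7.png

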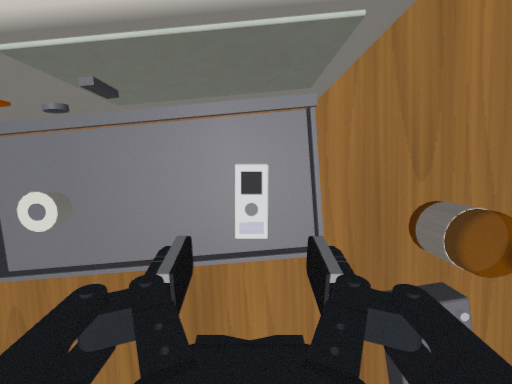

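Call:
carry_out(deltas=[0.6,0.02,0.13,0,0,0,0.4,0.6,0.01,0.13,0,0,0,0.4,0.5,0,0.1,0,0,0,0.4,0,0,0,0,0,0,0.4,0,0,0,0,0,0,0.4])

```text
clock: 14.32
position: [0.6411, 0.1951, 0.0845]
ee_rot: [0.434, 0.561, 0.54, -0.454]
contact_force: [0.0, 0.5, 0.1]
width: 0.0597
```

```bash
python3 - <<'E'
from h import *
from rig import eyes
i=eyes.get_image("wrist"); cv2.imwrite("pics/w8.png",i["color"][:,:,::-1]); np.savez("w8.npz",**i)
go([.640,.196,.0135],np.radians(-2.4),12)
E
```

```text
t 14.38 pos [0.6414 0.1951 0.085 ] w 0.06 F [-0.2 -0.1  0.3] q [0.08 0.5  1.55 0.24 1.08 0.  ]
shift units [ 1.17 -0.02  0.24] turn units [ 0.01 -0.06  0.03]
[[ 0.007  0.999 -0.041]
 [ 0.212 -0.041 -0.976]
 [-0.977 -0.002 -0.212]]
```

View pics/w8.png

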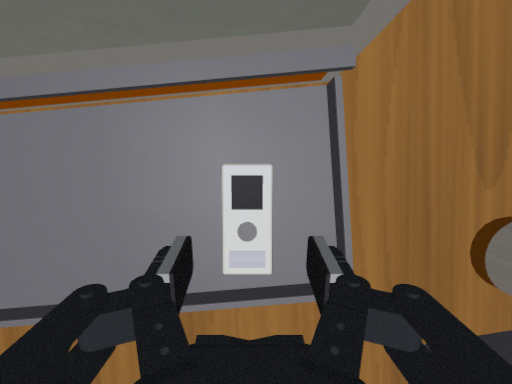

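Call:
carry_out(deltas=[0.5,-0.01,0.1,0,0,0,0.4,0.4,-0.01,0.08,0,0,0,0.4,0.26,0,0.06,0,0,0,0.4,0,0,0,0,0,0,0.4])

```text
clock: 14.88
position: [0.6384, 0.1956, 0.0122]
ee_rot: [0.433, 0.56, 0.54, -0.455]
contact_force: [0.4, -0.1, 0.0]
width: 0.0598
```

Call:
carry_out(deltas=[0,0,0,0,0,0,-1,0,0,0,0,0,0,-1,0,0,0,0,0,0,-1,0,0,0,0,0,0,-1,0,0,0,0,0,0,-1], newtons=35)

```text
clock: 15.5
position: [0.6398, 0.1957, 0.0138]
ee_rot: [0.434, 0.561, 0.539, -0.453]
contact_force: [0.5, -1.7, 5.6]
width: 0.0348
```

Call:
carry_out(deltas=[-0.4,0,-0.09,0,0,0,-1,-0.8,0,-0.17,0,0,0,-1,-0.8,0,-0.17,0,0,0,-1,-0.6,0,-0.13,0,0,0,-1,0,0,0,0,0,0,-1])

```text
clock: 16.12
position: [0.6412, 0.1958, 0.1756]
ee_rot: [0.435, 0.562, 0.539, -0.452]
contact_force: [0.4, -0.4, -0.8]
width: 0.0355
```

```bash
python3 - <<'E'
from h import *
from rig import eyes
i=eyes.get_image("wrist"); cv2.imwrite("pics/w9.png",i["color"][:,:,::-1]); np.savez("w9.npz",**i)
go([.468,-.177,.17],np.radians(23.9),12)
E
```

```text
t 16.18 pos [0.6397 0.1955 0.1731] w 0.0354 F [-1.   0.1 -1.5] q [0.08 0.43 1.44 0.22 1.26 0.05]
shift units [-1.28 -2.61  6.19] turn units [-6.42 -0.06 -1.34]
[[ 0.006  0.999 -0.04 ]
 [ 0.211 -0.041 -0.977]
 [-0.977 -0.003 -0.211]]
```

View pics/w9.png

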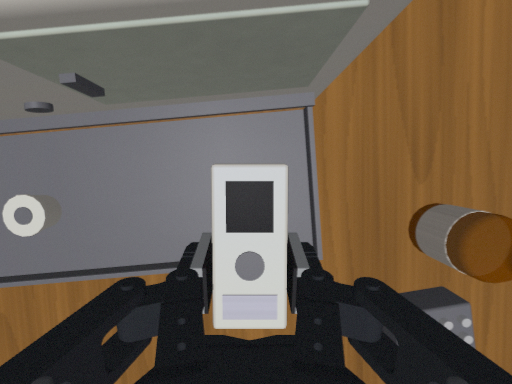

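Call:
carry_out(deltas=[-0.16,-0.33,0.77,0,0,0,-1,-0.16,-0.33,0.77,0,0,0,-1,-0.16,-0.33,0.77,0,0,0,-1,-0.16,-0.33,0.77,0,0,0,-1,-0.16,-0.33,0.77,0,0,0,-1,-0.16,-0.33,0.77,0,0,0,-1,-0.16,-0.33,0.77,0,0,0,-1,-0.16,-0.33,0.77,0,0,0,-1])

```text
clock: 17.18
position: [0.4635, -0.1758, 0.1677]
ee_rot: [0.432, 0.56, 0.541, -0.455]
contact_force: [-0.2, -0.1, 0.9]
width: 0.0354
```

Call:
carry_out(deltas=[0,0,0,-0.92,-0.01,-0.19,-1,0,0,0,-0.92,-0.01,-0.19,-1,0,0,0,-0.92,-0.01,-0.19,-1,0,0,0,-0.92,-0.01,-0.19,-1,0,0,0,-0.92,-0.01,-0.19,-1,0,0,0,-0.92,-0.01,-0.19,-1,0,0,0,-0.92,-0.01,-0.19,-1,0,0,0,0,0,0,-1,0,0,0,0,0,0,-1])

```text
clock: 18.3
position: [0.4649, -0.1748, 0.1686]
ee_rot: [0.526, 0.423, 0.652, -0.344]
contact_force: [-0.8, -0.2, -0.2]
width: 0.0349
```

```bash
python3 - <<'E'
from h import *
from rig import eyes
i=eyes.get_image("wrist"); cv2.imwrite("pics/w10.png",i["color"][:,:,::-1]); np.savez("w10.npz",**i)
go([.468,-.177,.033],np.radians(23.9),12)
E
```

```text
t 18.35 pos [ 0.465  -0.1749  0.1689] w 0.0352 F [ 0.3  0.4 -0.2] q [-0.58  0.29  1.66  0.11  1.37 -1.03]
shift units [2.2  0.04 0.52] turn units [-0.01 -0.02  0.04]
[[-0.087  0.914  0.396]
 [ 0.19   0.405 -0.894]
 [-0.978 -0.002 -0.209]]
```

View pics/w10.png

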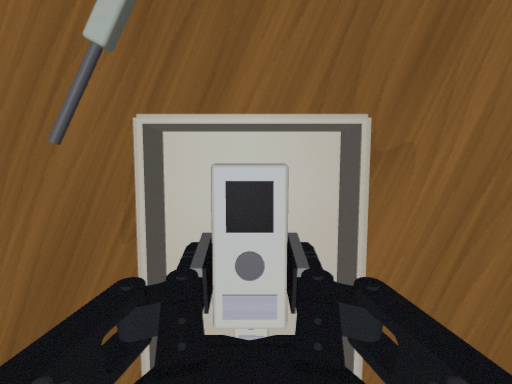

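Call:
carry_out(deltas=[0.7,0.02,0.16,0,0,0,-1,0.7,0.02,0.16,0,0,0,-1,0.5,0,0.12,0,0,0,-1,0.3,0,0.07,0,0,0,-1,0,0,0,0,0,0,-1,0,0,0,0,0,0,-1])

```text
clock: 19.1
position: [0.469, -0.1768, 0.0348]
ee_rot: [0.528, 0.423, 0.651, -0.344]
contact_force: [-0.4, -0.1, -0.6]
width: 0.0354
```

Call:
carry_out(deltas=[0.15,0,0.03,0,0,0,-1,0.12,0,0.03,0,0,0,-1,0.06,0,0.01,0,0,0,-1,0,0,0,0,0,0,-1])

```text
clock: 19.6
position: [0.4683, -0.1764, 0.0136]
ee_rot: [0.527, 0.423, 0.652, -0.343]
contact_force: [0.2, -0.2, -1.3]
width: 0.0355
```

Call:
carry_out(deltas=[0.04,0,0.01,0,0,0,-1,0,0,0,0,0,0,-1])

```text
clock: 19.85
position: [0.4685, -0.1766, 0.0114]
ee_rot: [0.527, 0.423, 0.652, -0.343]
contact_force: [0.0, -0.2, -0.6]
width: 0.0354
```

Call:
carry_out(deltas=[0.025,0,0.005,0,0,0,-1,0,0,0,0,0,0,-1])

```text
clock: 20.1
position: [0.4687, -0.1767, 0.0108]
ee_rot: [0.527, 0.423, 0.652, -0.343]
contact_force: [-0.1, -0.3, 5.6]
width: 0.0352
```

Call:
carry_out(deltas=[0,0,0,0,0,0,0.4,0,0,0,0,0,0,0.4,0,0,0,0,0,0,0.4,0,0,0,0,0,0,0.4])

```text
clock: 20.6
position: [0.4685, -0.1766, 0.0098]
ee_rot: [0.527, 0.423, 0.652, -0.343]
contact_force: [-1.1, 0.7, 0.2]
width: 0.0595
```

Call:
carry_out(deltas=[-0.5,0,-0.1,0,0,0,0.4,-0.8,0,-0.17,0,0,0,0.4,-0.9,0,-0.19,0,0,0,0.4,-0.9,0,-0.19,0,0,0,0.4,-0.9,0,-0.19,0,0,0,0.4,0,0,-0.9,0,0,0,0.4,0,0,-0.9,0,0,0,0.4,0,0,-0.9,0,0,0,0.4,0,0,0,0,0,0,0.4,0,0,0,0,0,0,0.4])

```text
clock: 21.85
position: [0.405, -0.0325, 0.2889]
ee_rot: [0.528, 0.423, 0.652, -0.343]
contact_force: [0.5, 0.4, -0.2]
width: 0.06
```

```bash
python3 - <<'E'
from h import *
from rig import eyes
for n in("top","wrist","side"):
    i=eyes.get_image(n); cv2.imwrite(f"pics/{n}11.png",i["color"][:,:,::-1]); np.savez(n+"11.npz",**i)
go([.468,-.177,.033],np.radians(23.9),12)
E
```

```text
t 22.0 pos [ 0.4054 -0.0331  0.2884] w 0.0599 F [ 0.8  0.7 -0.4] q [-0.39  0.06  1.66  0.14  1.58 -0.81]
shift units [ 3.62 -0.01  3.44] turn units [-0.01 -0.    0.03]
[[-0.086  0.914  0.396]
 [ 0.19   0.405 -0.895]
 [-0.978 -0.002 -0.208]]
```

View pics/top11.png

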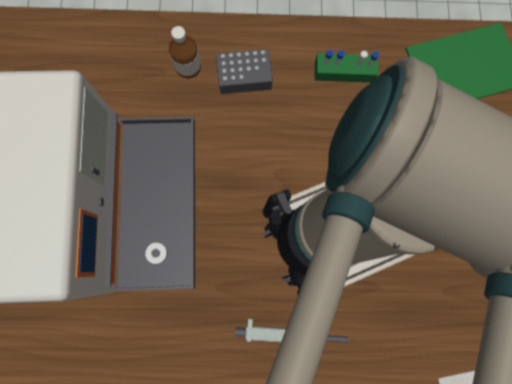

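View pics/side11.png

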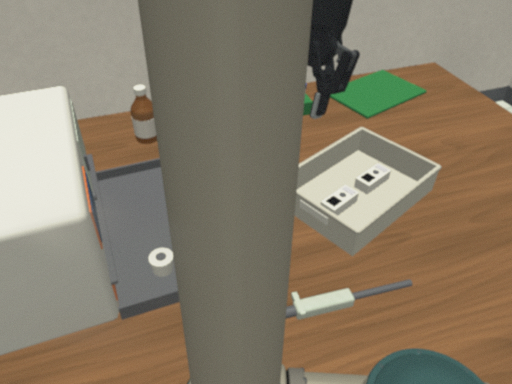

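```bash
python3 - <<'E'
from h import *
i=load("side11.npz");P=cloud(i)
for u,v in[(345,194),(336,203),(378,175),(365,183),(375,200)]: print(u,v,P[v,u].round(3))
t=np.radians(23.9)
for u,v in[(342,197),(373,177)]:
    d=cast(i,[(u,v)],.031)[0][:2]-[.4895,-.225]; print("tote xy",(d@[np.cos(t),np.sin(t)]).round(3),(d@[-np.sin(t),np.cos(t)]).round(3))
a,b=load("top0.npz"),load("top11.npz")
print("cup diff",np.abs(a["color"][230:280,130:180].astype(int)-b["color"][230:280,130:180]).max())
g0=load("side0.npz")["color"].astype(int);print("tote diff side",np.abs(g0-i["color"])[130:250,305:440].max(2).__gt__(40).sum())
from rig import job
print(job.sign_off())
E
```

```text
345 194 [ 0.468 -0.186  0.032]
336 203 [ 0.45  -0.157  0.031]
378 175 [ 0.501 -0.283  0.031]
365 183 [ 0.489 -0.246  0.029]
375 200 [ 0.459 -0.257  0.003]
tote xy -0.005 0.055
tote xy -0.009 -0.045
cup diff 27
tote diff side 641
the job is handed in; nothing more can be done
None
```

I moved both cartridges from the tray into the tote and handed the job in at about 22 s of the 61 s allowed. Each one was lowered until it touched the floor (about 5 N) before I released it. The hand-in reports no verdict, so the points below rest on my own last pictures.

- **Cartridges:** the last side picture shows both lying flat, window up and not stacked. Their upper faces read 29–32 mm above the bench, against 31 mm expected. They sit at about (-5, +55) mm and (-9, -45) mm in the tote frame, well inside the limits.
- **Cup:** its pixels in the top view look the same as at the start, apart from small differences (at most 27 of 255).
- **Arm:** it was clear of everything at hand-in, with the tool about 0.29 m up.
- **Tote:** I did not measure its tilt. It looks level and in place in the side picture. The 641 changed pixels around it were not traced; the two cartridges inside it would account for at least some of them.
- **Disagreement:** the first cartridge reads at -45 mm along the tote, against the -57 mm I aimed for. My cast from a hand-picked pixel in the side view is coarse, and either value is within limits.

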